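# Seat the tube rotor on the mixer's drive key

## Task

Fit the round tube rotor onto the bench mixer: pick it up by its fin, turn it until the keyway under it lines up with the raised key on the mixer's turntable, and set it down (do not let it drop) so that it sits fully home, level and centred on the turntable, then let go. Leave the rectangular plate carrier where it lies.

Things in the scene. Friction and masses are not known exactly. Their poses are not given: they have to be found in the camera images.
- rotor: Loose round white tube rotor, 0.3 kg: disc 100 mm across, top at 26 mm, ring of small dark holes. Origin: centre of underside, z up. Grey fin across its middle, centred, 60 mm long (x), 14 thick (y), from 26 to 66 mm up. Keyway: straight channel in the underside, right below and parallel to the fin, edge to edge along x, 26 mm wide, 14 deep. Half a turn makes no difference.
- drive: Fixed turntable on the mixer (white box 180 x 200 mm, 85 high): dark steel disc 104 mm across. Origin: centre of its top face, 95 mm above the bench, where the rotor's underside rests when home; z up. Raised bright key across its middle, centred, 50 mm long (x), 12 wide (y), 12 high. It does not turn. Nothing on the mixer is higher than the key.
- carrier: Bystander to leave alone: loose rectangular white plate carrier, 128 (x) x 86 mm, top at 26 mm, with rows of dark holes and the same grey fin as the rotor (60 mm long along x, 14 thick, top at 66 mm). Origin: centre of underside, z up.
Things that resemble listed ones, but are neither listed nor needed, are in the scene too. What is shaped like the rotor but red or yellow is not meant.

How it is judged:
On the way:
1. the rotor is lifted off the bench (height (world z) of rotor above 0.04 m), for 0.1 s.
At the end, for the whole second after the job is handed in: The rotor rests on the turntable with the key in its keyway: underside within 4 mm of the face, level within 4.5 degrees, centre within 15 mm of the turntable's centre, keyway within 15 degrees of the key, at rest. The carrier is within 30 mm of its start (horizontal distance between rotor and drive below 0.015 m and z of rotor in the frame of drive between -0.004 and 0.004 m and angle between the x axis of rotor and the x axis of drive, either way round below 0.27 rad and angle between rotor's own z axis and vertical below 0.08 rad and linear speed of rotor below 0.02 m/s and angular speed of rotor below 0.1 rad/s); the robot touches nothing.
It fails at once if the plate carrier is moved more than 30 mm (distance of carrier from where it was at the start of the episode above 0.03 m).
It fails at once if the rotor is dropped: it falls free of the fingers faster than 0.6 m/s (a fall of about 20 mm) (linear speed of rotor above 0.6 m/s and contact force between the fingers and rotor below 0.1 N).
It also fails if it takes over 35 s, if anything falls off the work surface, if the arm or the gripper's body presses on something with over 40 N, if the wrist force passes 120 N, or if a joint passes its speed limit or range.

## Robot

A 6-joint arm with a two-finger parallel gripper is mounted at the origin on the work surface. World frame = base frame: x ahead of the robot, y to its left, z up, the work surface at z = 0. Lengths are in m, angles in rad, forces in N, time in s.
With the tool pointing down it reaches from about 0.35 to 0.775 m from the base axis. Payload 5.5 kg.
Tool frame: the origin (TCP) lies at the very end of the fingers, on their centre line; the grasp point (between the pads) lies 19 mm behind it; z points along the fingers, y is the line along which they close (so a half turn about z gives the same grasp; the last joint's range is limited). The gripper opens to 85 mm and grips with 20 to 120 N. Pads are 22 mm wide; open, the fingers measure 114 mm over their backs; the gripper's body (76 mm by 85 mm) begins 54 mm behind the grasp point. The pads swing forward as they close: fully open they stand 13 mm farther back than shut.
Start: joints at [1.197, 0.313, 0.046, 1.304, 0, 1.431], TCP at [0.133, 0.559, 0.231] pointing down, gripper open.
Joint ranges: [-2.76, 2.76], [-0.86, 1.69], [-1.03, 1.26], [-2.2, 2.34], [-1.47, 1.5], [-3.14, 3.14]. Speed limits (rad/s): [2.57, 2.57, 3.14, 3.14, 3.14, 3.14].

## Interface

Orientations are given as a unit quaternion [w, x, y, z].
In Python, from workcell import get_state, read_camera, calibration, hand_in gives the robot as it stands.
- The arm moves only by the tool drive_tool, never from a script. Its argument "deltas" is a list that holds one entry, the list of rows, each a list of 7 numbers: the closure in counts, from 0 (fully open) to 255 (shut), then the shift along the tool's x, y, z in m, then the turn, a rotation vector about the tool's x, y, z in degrees. A call has 1 to 12 rows; each row is the pose to reach, as a shift and turn from the pose commanded when the call began, along the tool's axes at that moment; what a row does not reach only later rows make up. A row lasts 1/8 s, in which the tool goes at most 62.5 mm and 10.7 degrees, less where a joint would pass 70% of its speed; a pose out of reach is approached as far as the arm can. A call with a gripper value outside its range is refused whole. The fingers move at their own pace and stop on an object; "newtons" is the grip in N (left out, the last holds). Time passes only in rows, so rows that repeat a pose let the fingers close. It gives the time, the measured TCP pose, the force, the opening and the grip force at its end, in the units of the state.
- get_state(): the state, without advancing time (a new reading comes with each control period).
- read_camera(name): name is "scene" or "side" or "wrist"; returns (picture, depth): 420x560x3 uint8, red, green, blue; 420x560 float32, m along the optical axis (not along the pixel's ray), 0 where there is no reading.
- calibration(name): a dict with "mtx" (3x3 intrinsics, pixels), "k1" (the pictures are not rectified: a ray, as slopes to the right and down, at radius r is drawn at 1 + k1 r^2 times it, then the intrinsics apply), "world_from_camera" (4x4, takes a point from camera to world coordinates). Camera axes: x right, y up, looking along -z (the intrinsics and any distortion apply to the point x, -y, -z); pixel columns grow to the right and rows downward; lengths in m; the calibration is good to about 2 mm. A picture is of the moment at which its call begins: read the wrist's pose just before it. calibration takes no time and is no camera call; for the wrist camera it gives the pose at the moment of the call.
- hand_in(): hands the job in; it is judged then, once.
The state is a dict: "clock": time; "joint_pos": joint angles; "qvel": joint speeds; "tau": joint torques, N m; "tcp_pos": TCP position; "orientation": TCP orientation; "wrist_force": force on the tool from outside, world axes, zero at the start; "ft_torque": the same for the moment, N m; "finger_gap": finger opening in m; "grip_force": force on a finger pad.
Only numpy, scipy, OpenCV 4.12 (cv2) and the standard library are available. Lean on these libraries where they do the work, as an engineer would, in place of code of your own. Each camera call takes 0.05 s, during which the arm holds its last target. There are 200 camera calls.

## Working session

There is one attempt and no reset: what is moved stays moved. The work goes in short steps, Python scripts to look and compute and a tool call to move; the robot and the scene stay as the last step left them, time stands still between calls to the robot, and variables do not carry over. Pictures are saved under pics/ and viewed, at most 10 in all, crops included, and the job is handed in when it is done.

Besides the shell and the picture viewer there is one more tool, called by a JSON object that holds its "name" and its "arguments". drive_tool: Moves the arm, as the interface text tells. Its arguments: {"type":"object","properties":{"deltas":{"type":"array","items":{"type":"array","items":{"type":"array","items":{"type":"number"}}}},"newtons":{"type":"number"}},"required":["deltas"]}

```bash
mkdir -p pics; cat > h.py <<'E'
import numpy as np, cv2
from workcell import *
def cam(n):
    c=calibration(n); p,d=read_camera(n)
    np.savez(n+'.npz',p=p,d=d,T=c['world_from_camera'],K=c['mtx'],k=c['k1'])
    return p,d
def world(n):
    z=np.load(n+'.npz'); d=z['d']; h,w=d.shape
    K=z['K']; k=float(z['k'])
    v,u=np.mgrid[:h,:w].astype(float)
    x=(u-K[0,2])/K[0,0]; y=(v-K[1,2])/K[1,1]
    xd,yd=x.copy(),y.copy()
    for _ in range(10):
        s=1+k*(x*x+y*y); x=xd/s; y=yd/s
    P=np.stack([x*d,-y*d,-d],-1)
    T=z['T']; W=P@T[:3,:3].T+T[:3,3]
    W[d==0]=np.nan
    return z['p'],W
E
python3 - <<'E'
from h import *
for n in ['scene','side']:
    p,d=cam(n); cv2.imwrite(f'pics/{n}0.png',p[...,::-1])
    print(calibration(n)['world_from_camera'].round(3))
print(get_state())
E
```

```text
[[-0.111 -0.805  0.582  0.978]
 [ 0.994 -0.089  0.066 -0.069]
 [-0.001  0.586  0.81   0.866]
 [ 0.     0.     0.     1.   ]]
[[ 0.959  0.172 -0.225  0.165]
 [-0.283  0.634 -0.72  -0.902]
 [ 0.019  0.754  0.657  0.796]
 [ 0.     0.     0.     1.   ]]
{'clock': 0.1, 'joint_pos': array([1.19741276e+00, 3.13936350e-01, 4.51045015e-02, 1.30359189e+00,
       1.06493766e-05, 1.43118494e+00]), 'qvel': array([-3.06713535e-04, -4.75224268e-04,  2.42446210e-03,  9.77618715e-05,
       -8.78757887e-05,  1.67362079e-03]), 'tau': array([ 1.92934822e-03, -4.81727314e+01,  2.99242580e+01,  1.27888739e-02,
       -1.47670089e-04, -8.74987421e-06]), 'tcp_pos': array([0.13304661, 0.55893807, 0.23049662]), 'orientation': array([-2.11583239e-04,  1.16620083e-01,  9.93176265e-01, -7.85735398e-04]), 'wrist_force': array([-0.44350341, -0.40808526, -0.50381737]), 'ft_torque': array([-0.02110308, -0.00410511, -0.05514625]), 'grip_force': 0.0, 'finger_gap': 0.08527374075389416}
```

View pics/scene0.png

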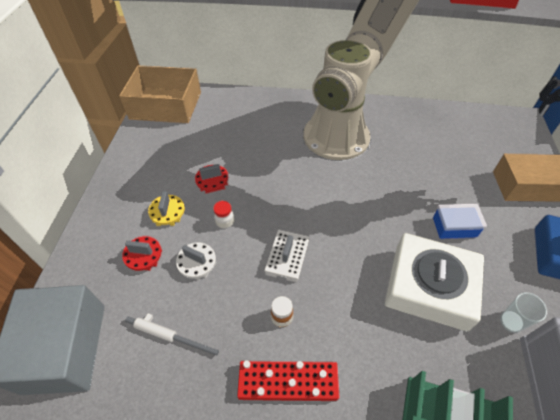

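View pics/side0.png

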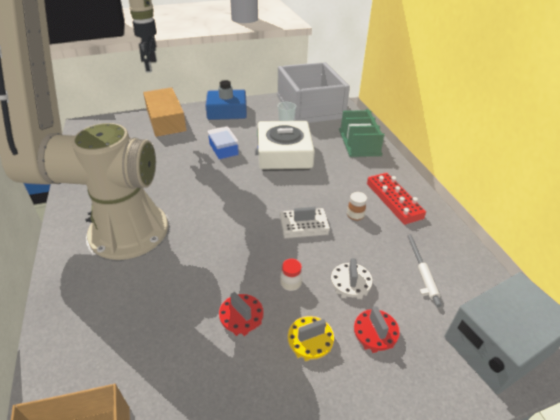

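The scene view shows the white rotor at about (195,260), the carrier at (288,257), and the mixer turntable at (441,272) with its key at (443,270). In the side view they are at (352,280), (305,222) and (285,134). The red and yellow rotors are decoys.

```bash
cat > m.py <<'E'
from h import *
def rect(Q):
    r=cv2.minAreaRect((Q[:,:2]*1000).astype(np.float32)); b=cv2.boxPoints(r)
    e=[b[1]-b[0],b[2]-b[1]]; l=max(e,key=np.linalg.norm)
    return np.array(r[0]).round(1),np.array(r[1]).round(1),round(float(np.degrees(np.arctan2(l[1],l[0])))%180,1)
def pick(W,c,r,lo,hi):
    m=(np.hypot(W[...,0]-c[0],W[...,1]-c[1])<r)&(W[...,2]>lo)&(W[...,2]<hi)
    n,lab,st,_=cv2.connectedComponentsWithStats(m.astype(np.uint8))
    return W[lab==1+np.argmax(st[1:,4])]
def rep(n,name,c,r,lo,hi):
    Q=pick(W_[n],c,r,lo,hi); print(n,name,len(Q),rect(Q),'z',Q[:,2].mean().round(4))
W_={}
E
python3 - <<'E'
from m import *
for n,px in [('scene',dict(rotor=(195,252),rdisc=(190,270),carr=(288,245),mix=(430,285),key=(443,268))),('side',dict(rotor=(353,268),rdisc=(340,282),carr=(305,214),mix=(275,138),key=(285,130)))]:
    p,W=world(n); W_[n]=W
    for k,(u,v) in px.items(): print(n,k,W[v,u].round(4))
    c=W[px['rotor'][1],px['rotor'][0]]
    rep(n,'fin',c,.06,.058,.072); rep(n,'disc',c,.08,.02,.031)
    c=W[px['carr'][1],px['carr'][0]]; rep(n,'carr',c,.1,.018,.031)
    c=W[px['key'][1],px['key'][0]]; rep(n,'key',c,.06,.102,.112); rep(n,'drv',c,.08,.091,.099);rep(n,'box',c,.16,.078,.0895)
E
```

```text
scene rotor [ 0.53   -0.3365  0.0635]
scene rdisc [ 0.5615 -0.3487  0.0262]
scene carr [ 0.4862 -0.1117  0.0661]
scene mix [0.5738 0.2169 0.0946]
scene key [0.5337 0.2472 0.1062]
scene fin 134 (array([ 528.7, -343.8]), array([62.3, 14.3]), 69.1) z 0.0634
scene disc 827 (array([ 529.1, -342.7]), array([98.4, 98.6]), 135.5) z 0.0249
scene carr 1293 (array([ 484.5, -114.6]), array([ 85.8, 129.2]), 171.5) z 0.0244
scene key 99 (array([535.3, 245.6]), array([11.1, 51.4]), 169.5) z 0.1057
scene drv 1321 (array([535.4, 246.1]), array([103.3, 104.5]), 99.0) z 0.0941
scene box 4287 (array([535.1, 246.3]), array([199.2, 182.1]), 76.7) z 0.0839
side rotor [ 0.5221 -0.3484  0.0665]
side rdisc [ 0.4941 -0.3488  0.0244]
side carr [nan nan nan]
side mix [0.4902 0.2125 0.0969]
side key [0.5317 0.237  0.1071]
side fin 135 (array([ 524.6, -346.3]), array([60.6, 14.2]), 70.5) z 0.0652
side disc 898 (array([ 523.8, -346.5]), array([100.6,  98.1]), 64.8) z 0.026Traceback (most recent call last):
  File "<stdin>", line 7, in <module>
  File "m.py", line 11, in rep
    Q=pick(W_[n],c,r,lo,hi); print(n,name,len(Q),rect(Q),'z',Q[:,2].mean().round(4))
  File "m.py", line 9, in pick
    return W[lab==1+np.argmax(st[1:,4])]
                    ~~~~~~~~~^^^^^^^^^^
    return _wrapfunc(a, 'argmax', axis=axis, out=out, **kwds)
    return bound(*args, **kwds)
ValueError: attempt to get argmax of an empty sequence
```

```bash
cat > go.py <<'E'
import sys; from h import *
from scipy.spatial.transform import Rotation as R
# args: x,y,z,yawdeg of tool y ...
s=get_state(); q=s['orientation']; R0=R.from_quat(q[[1,2,3,0]])
Y=R0.as_matrix()[:,1]; print('pos',s['tcp_pos'].round(4),'yaw',np.degrees(np.arctan2(Y[1],Y[0])).round(2),'j6',s['joint_pos'][5].round(2),'t',s['clock'],'gap',s['finger_gap'],'F',s['wrist_force'].round(1))
for a in sys.argv[1:]:
    x,y,z,w=map(float,a.split(',')); t=np.radians(w)
    Yt=np.array([np.cos(t),np.sin(t),0]); Zt=np.array([0,0,-1.]); M=np.stack([np.cross(Yt,Zt),Yt,Zt],1)
    print(a,(R0.inv().apply(np.array([x,y,z])-s['tcp_pos'])).round(4).tolist(), (np.degrees((R0.inv()*R.from_matrix(M)).as_rotvec())).round(2).tolist())
E
python3 go.py 0.5,0.1,0.24,30 0.527,-0.345,0.2,-20
```

```text
pos [0.133  0.5589 0.2305] yaw 76.61 j6 1.43 t 0.1 gap 0.08527374075389416 F [-0.4 -0.4 -0.5]
0.5,0.1,0.24,30 [-0.4633, -0.3615, -0.009] [-0.09, 0.02, 46.61]
0.527,-0.345,0.2,-20 [-0.5926, -0.788, 0.0316] [-0.08, 0.07, 96.61]
```

{"name": "drive_tool", "arguments": {"deltas": [[[0,-0.463,-0.362,-0.009,0,0,46],[0,-0.463,-0.362,-0.009,0,0,46],[0,-0.463,-0.362,-0.009,0,0,46],[0,-0.463,-0.362,-0.009,0,0,46],[0,-0.463,-0.362,-0.009,0,0,46],[0,-0.463,-0.362,-0.009,0,0,46],[0,-0.463,-0.362,-0.009,0,0,46],[0,-0.463,-0.362,-0.009,0,0,46],[0,-0.593,-0.788,0.0,0,0,96.6],[0,-0.593,-0.788,0.0,0,0,96.6],[0,-0.593,-0.788,0.0,0,0,96.6],[0,-0.593,-0.788,0.0,0,0,96.6]]]}}

```text
clock: 1.6
tcp_pos: [0.4845, -0.0802, 0.235]
orientation: [-0.0, 0.781, 0.624, 0.0]
wrist_force: [1.9, 0.7, 0.5]
finger_gap: 0.0855
grip_force: 0.0
```

```bash
python3 go.py 0.527,-0.345,0.2,-20
```

```text
pos [ 0.4845 -0.0802  0.235 ] yaw -12.73 j6 1.47 t 1.6 gap 0.08551205655791845 F [1.9 0.7 0.5]
0.527,-0.345,0.2,-20 [-0.2489, 0.0998, 0.0349] [-0.02, -0.02, 7.27]
```

{"name": "drive_tool", "arguments": {"deltas": [[[0,-0.249,0.1,0.035,0,0,7.3],[0,-0.249,0.1,0.035,0,0,7.3],[0,-0.249,0.1,0.035,0,0,7.3],[0,-0.249,0.1,0.035,0,0,7.3],[0,-0.249,0.1,0.035,0,0,7.3],[0,-0.249,0.1,0.035,0,0,7.3],[0,-0.249,0.1,0.035,0,0,7.3],[0,-0.249,0.1,0.035,0,0,7.3]]]}}

```text
clock: 2.6
tcp_pos: [0.5293, -0.3412, 0.2009]
orientation: [0.0, 0.817, 0.577, 0.0]
wrist_force: [-0.3, 0.0, -0.6]
finger_gap: 0.0852
grip_force: 0.0
```

```bash
python3 go.py 0.527,-0.345,0.1,-20; python3 - <<'E'
from m import *
p,d=cam('wrist'); cv2.imwrite('pics/w1.png',p[...,::-1]); W_['wrist']=world('wrist')[1]
c=(.527,-.345); rep('wrist','fin',c,.06,.058,.072); rep('wrist','disc',c,.08,.018,.031)
E
```

```text
pos [ 0.5293 -0.3412  0.2009] yaw -19.55 j6 1.21 t 2.6 gap 0.08520635944142146 F [-0.3  0.  -0.6]
0.527,-0.345,0.1,-20 [-0.0044, -0.0009, 0.1009] [0.02, -0.01, 0.45]
wrist fin 1293 (array([ 525.6, -343.8]), array([59. , 13.3]), 70.1) z 0.0648
wrist disc 8377 (array([ 525.3, -344.2]), array([98.9, 98.6]), 23.9) z 0.0253
```

View pics/w1.png

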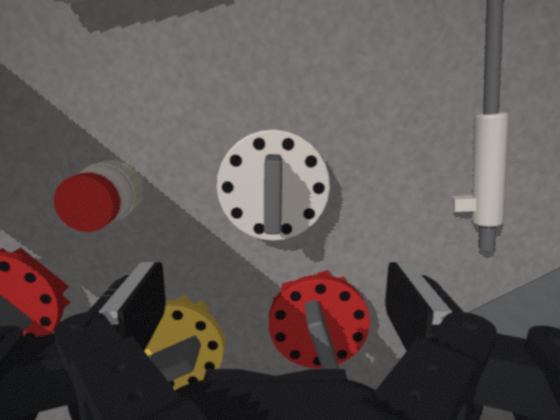

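The white rotor and its fin show at (273,195) in the wrist view, with a red rotor at (320,320). The wrist measurement puts the centre at (0.5255,-0.344) and the fin at 70°, which agrees with the scene cameras. I'll descend with the fingers part-closed.

{"name": "drive_tool", "arguments": {"deltas": [[[130,-0.003,0.0,0.05,0,0,0.4],[130,-0.003,0.0,0.1,0,0,0.4],[130,-0.003,0.0,0.1,0,0,0.4],[130,-0.003,0.0,0.1,0,0,0.4],[130,-0.003,0.0,0.1,0,0,0.4]]]}}

```text
clock: 3.28
tcp_pos: [0.5297, -0.3467, 0.1033]
orientation: [0.002, 0.819, 0.573, 0.001]
wrist_force: [0.4, -0.4, -0.9]
finger_gap: 0.0418
grip_force: 0.0
```

```bash
python3 go.py 0.5255,-0.344,0.033,-19.9
```

```text
pos [ 0.5297 -0.3467  0.1033] yaw -20.04 j6 1.21 t 3.275 gap 0.041752041771084075 F [ 0.4 -0.4 -0.9]
0.5255,-0.344,0.033,-19.9 [0.0012, -0.0052, 0.0702] [0.26, 0.09, -0.14]
```

{"name": "drive_tool", "arguments": {"deltas": [[[130,0.001,-0.005,0.02,0.2,0,0],[130,0.001,-0.005,0.045,0.2,0,0],[130,0.001,-0.005,0.06,0.2,0,0],[130,0.001,-0.005,0.068,0.2,0,0],[130,0.001,-0.005,0.068,0.2,0,0],[130,0.001,-0.005,0.068,0.2,0,0]]]}}

```text
clock: 4.03
tcp_pos: [0.5243, -0.3435, 0.0331]
orientation: [-0.001, 0.819, 0.573, -0.001]
wrist_force: [0.1, 0.3, 0.4]
finger_gap: 0.0418
grip_force: 0.0
```

```bash
python3 go.py 0.5255,-0.344,0.034,-19.9
```

```text
pos [ 0.5243 -0.3435  0.0331] yaw -20.07 j6 1.21 t 4.025 gap 0.04179383027838837 F [0.1 0.3 0.4]
0.5255,-0.344,0.034,-19.9 [-0.0001, 0.0013, -0.0009] [-0.12, 0.02, -0.17]
```

{"name": "drive_tool", "arguments": {"deltas": [[[255,0,0.001,0,0,0,0],[255,0,0.001,0,0,0,0],[255,0,0.001,0,0,0,0],[255,0,0.001,0,0,0,0],[255,0,0.001,0,0,0,0],[255,0,0.001,0,0,0,0],[255,0,0.001,-0.01,0,0,0],[255,0,0.001,-0.03,0,0,0],[255,0,0.001,-0.06,0,0,0],[255,0,0.001,-0.1,0,0,0],[255,0,0.001,-0.14,0,0,0],[255,0,0.001,-0.17,0,0,0]]], "newtons": 70}}

```text
clock: 5.52
tcp_pos: [0.525, -0.3433, 0.2038]
orientation: [-0.002, 0.819, 0.573, -0.001]
wrist_force: [-0.2, -0.3, -2.5]
finger_gap: 0.0129
grip_force: 68.4
```

```bash
python3 go.py 0.6,-0.05,0.23,30 0.535,0.246,0.23,79.5
```

```text
pos [ 0.525  -0.3433  0.2038] yaw -20.07 j6 1.21 t 5.525 gap 0.012934121580782177 F [-0.2 -0.3 -2.5]
0.6,-0.05,0.23,30 [0.3013, -0.0303, -0.0261] [-0.19, -0.1, -50.07]
0.535,0.246,0.23,79.5 [0.557, -0.1929, -0.0255] [-0.15, -0.19, -99.57]
```

{"name": "drive_tool", "arguments": {"deltas": [[[255,0.04,-0.01,-0.026,0,0,-8],[255,0.09,-0.03,-0.026,0,0,-17],[255,0.14,-0.05,-0.026,0,0,-26],[255,0.19,-0.07,-0.026,0,0,-35],[255,0.24,-0.09,-0.026,0,0,-44],[255,0.29,-0.11,-0.026,0,0,-53],[255,0.34,-0.13,-0.026,0,0,-62],[255,0.39,-0.145,-0.026,0,0,-71],[255,0.44,-0.16,-0.026,0,0,-80],[255,0.49,-0.175,-0.026,0,0,-89],[255,0.53,-0.188,-0.026,0,0,-95],[255,0.557,-0.193,-0.026,0,0,-99.5]]]}}

```text
clock: 7.02
tcp_pos: [0.5339, 0.2478, 0.2284]
orientation: [-0.003, 0.09, 0.996, 0.0]
wrist_force: [0.4, -0.3, -2.1]
finger_gap: 0.013
grip_force: 68.5
```

{"name": "drive_tool", "arguments": {"deltas": [[[255,0,0,0,0,0,0],[255,0,0,0,0,0,0],[255,0,0,0,0,0,0]]]}}

```text
clock: 7.4
tcp_pos: [0.5349, 0.2448, 0.2289]
orientation: [-0.002, 0.093, 0.996, 0.0]
wrist_force: [-0.0, 0.5, -2.3]
finger_gap: 0.0129
grip_force: 68.7
```

```bash
python3 go.py 0.535,0.246,0.15,79.5; python3 - <<'E'
from m import *
for n in ['wrist','scene','side']:
    p,d=cam(n); W_[n]=world(n)[1]
    cv2.imwrite(f'pics/{n}2.png',p[...,::-1])
for n in ['wrist','scene','side']:
  for name,r,lo,hi in [('key',.05,.102,.112),('drv',.08,.091,.099),('box',.16,.078,.089),('rdisc',.08,.214,.232),('slab',.08,.19,.232),('fin',.05,.24,.27)]:
    try: rep(n,name,(.535,.246),r,lo,hi)
    except Exception as e: print(n,name,'none')
E
```

```text
pos [0.5349 0.2448 0.2289] yaw 79.33 j6 0.48 t 7.4 gap 0.012947507772584832 F [-0.   0.5 -2.3]
0.535,0.246,0.15,79.5 [-0.0002, 0.0012, 0.0789] [0.01, -0.23, -0.17]
wrist key none
wrist drv 2392 (array([497.2, 253.1]), array([94.4, 31.6]), 78.4) z 0.0943
wrist box 24990 (array([531.7, 246.8]), array([199.3, 177. ]), 76.9) z 0.0841
wrist rdisc 21901 (array([521.6, 247.5]), array([100.1,  72.8]), 79.5) z 0.2213
wrist slab 21976 (array([521.6, 247.5]), array([100.1,  72.8]), 79.5) z 0.2212
wrist fin 9467 (array([532.1, 247.8]), array([54.3, 38.5]), 12.3) z 0.259
scene key 95 (array([534.8, 246.2]), array([11.3, 50.2]), 171.1) z 0.1053
scene drv 1178 (array([539. , 243.2]), array([104.8,  94.1]), 55.6) z 0.0941
scene box 3679 (array([535.9, 245.6]), array([199.4, 181.1]), 77.1) z 0.0838
scene rdisc 1138 (array([545. , 241.7]), array([98.9, 84.9]), 66.2) z 0.2209
scene slab 1250 (array([545.1, 241.6]), array([98.9, 85.1]), 66.2) z 0.2196
scene fin 320 (array([543.2, 242.5]), array([44.5, 36.9]), 26.5) z 0.2559
side key 38 (array([532.9, 240.3]), array([19.5, 47.1]), 165.2) z 0.1053
side drv 336 (array([533.9, 243.7]), array([102.9, 101.7]), 89.0) z 0.0941
side box 1166 (array([532.6, 245.4]), array([205.9, 176.1]), 77.2) z 0.0845
side rdisc 316 (array([532.6, 236.4]), array([87.6, 93.8]), 159.3) z 0.222
side slab 425 (array([532.7, 236.4]), array([87.6, 94. ]), 159.3) z 0.2175
side fin 147 (array([533.8, 232.8]), array([29.3, 57.3]), 171.0) z 0.2537
```

View pics/scene2.png

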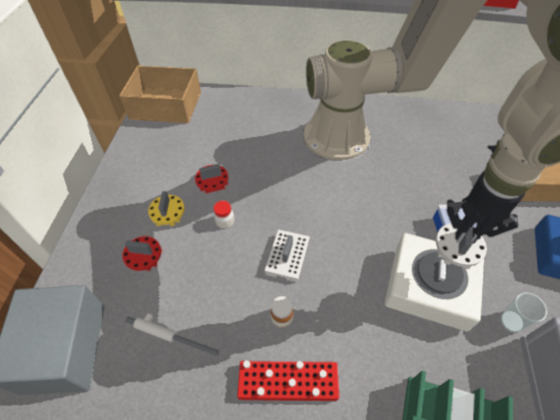

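View pics/wrist2.png

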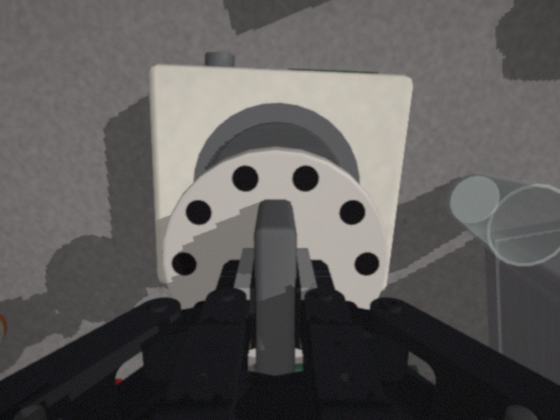

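The scene view shows the rotor held over the mixer at (462,243), above the key at (441,270). The wrist view shows it level, with the fin at (275,280). The drive centre (0.535,0.246) and key angle of about 170° hold. I'll go down to just above the key and check tilt and centre.

{"name": "drive_tool", "arguments": {"deltas": [[[255,0,0.001,0.03,0,0,-0.3],[255,0,0.001,0.06,0,0,-0.3],[255,0,0.001,0.08,0,0,-0.3],[255,0,0.001,0.08,0,0,-0.3],[255,0,0.001,0.08,0,0,-0.3]]]}}

```text
clock: 8.18
tcp_pos: [0.5356, 0.2468, 0.15]
orientation: [-0.001, 0.09, 0.996, 0.001]
wrist_force: [0.1, -0.8, -2.2]
finger_gap: 0.0132
grip_force: 68.7
```

```bash
python3 go.py 0.535,0.246,0.1285,80; python3 - <<'E'
from m import *
from scipy.optimize import least_squares
for n in ['wrist','scene']:
    cam(n); W=world(n)[1]
    Q=pick(W,(.535,.246),.08,.131,.150)
    A=np.c_[Q[:,:2]-[.535,.246],np.ones(len(Q))]
    s=np.linalg.lstsq(A,Q[:,2],rcond=None)[0]; print(n,'tilt deg',np.degrees(s[:2]).round(2),'z',s[2].round(4))
    h=cv2.convexHull((Q[:,:2]*1000).astype(np.float32))[:,0]
    c=least_squares(lambda p:np.minimum(np.hypot(*(h-p).T)-50,0) if 0 else np.hypot(*(h-p).T)-50,[535,246],loss='soft_l1').x; print('centre',c.round(1))
E
```

```text
pos [0.5356 0.2468 0.15  ] yaw 79.7 j6 0.47 t 8.175 gap 0.01319234823992323 F [ 0.1 -0.8 -2.2]
0.535,0.246,0.1285,80 [0.0004, -0.0009, 0.0215] [0.07, -0.13, -0.3]
wrist tilt deg [0.27 0.12] z 0.1424
centre [535.8 247.2]
scene tilt deg [-1.96  0.78] z 0.1425
centre [539.2 246.5]
```

{"name": "drive_tool", "arguments": {"deltas": [[[255,0,-0.001,0.006,0,0,-0.3],[255,0,-0.001,0.011,0,0,-0.3],[255,0,-0.001,0.015,0,0,-0.3],[255,0,-0.001,0.018,0,0,-0.3],[255,0,-0.001,0.02,0,0,-0.3],[255,0,-0.001,0.02,0,0,-0.3]]]}}

```text
clock: 9.02
tcp_pos: [0.5347, 0.2459, 0.1288]
orientation: [-0.002, 0.087, 0.996, 0.0]
wrist_force: [-1.1, 1.0, -3.1]
finger_gap: 0.0133
grip_force: 68.7
```

```bash
cat > c.py <<'E'
from m import *
n='wrist'; cam(n); W=world(n)[1]
Q=pick(W,(.535,.246),.08,.116,.135)
A=np.c_[Q[:,:2]-[.535,.246],np.ones(len(Q))]
s=np.linalg.lstsq(A,Q[:,2],rcond=None)[0]; print('tilt deg',np.degrees(s[:2]).round(2),'z top',s[2].round(4),'home .121 nominal')
E
python3 go.py; python3 c.py
```

```text
pos [0.5347 0.2459 0.1288] yaw 80.03 j6 0.47 t 9.025 gap 0.013291184196687504 F [-1.1  1.  -3.1]
tilt deg [-0.16  0.15] z top 0.1212 home .121 nominal
```

{"name": "drive_tool", "arguments": {"deltas": [[[255,0,0,0.0005,0,0,0],[255,0,0,0.001,0,0,0],[255,0,0,0.001,0,0,0]]]}}

```text
clock: 9.45
tcp_pos: [0.5349, 0.246, 0.1282]
orientation: [-0.002, 0.087, 0.996, 0.001]
wrist_force: [-0.4, 0.7, -0.7]
finger_gap: 0.0131
grip_force: 69.0
```

{"name": "drive_tool", "arguments": {"deltas": [[[255,0,0,0.0005,0,0,0],[255,0,0,0.0008,0,0,0],[255,0,0,0.0008,0,0,0]]]}}

```text
clock: 9.82
tcp_pos: [0.5348, 0.246, 0.1281]
orientation: [-0.001, 0.087, 0.996, 0.001]
wrist_force: [-3.2, 0.7, 4.6]
finger_gap: 0.013
grip_force: 70.0
```

{"name": "drive_tool", "arguments": {"deltas": [[[150,0,0,0,0,0,0],[120,0,0,0,0,0,0],[120,0,0,0,0,0,0],[120,0,0,0,0,0,0],[120,0,0,0,0,0,0],[120,0,0,-0.02,0,0,0],[120,0,0,-0.05,0,0,0],[120,0,0,-0.1,0,0,0],[120,0,0,-0.14,0,0,0],[120,0,0,-0.14,0,0,0],[120,0,0,-0.14,0,0,0]]]}}

```text
clock: 11.2
tcp_pos: [0.5351, 0.2457, 0.2666]
orientation: [-0.002, 0.087, 0.996, 0.0]
wrist_force: [0.3, -0.5, -0.5]
finger_gap: 0.0451
grip_force: 0.0
```

```bash
python3 go.py; python3 c.py; python3 - <<'E'
from m import *
p,W=world('wrist'); W_['wrist']=W; cv2.imwrite('pics/w4.png',p[...,::-1])
rep('wrist','fin',(.535,.246),.05,.15,.168);rep('wrist','disc',(.535,.246),.08,.114,.126)
E
```

```text
pos [0.5351 0.2457 0.2666] yaw 80.03 j6 0.47 t 11.2 gap 0.04512682957304719 F [ 0.3 -0.5 -0.5]
tilt deg [0.03 0.06] z top 0.1204 home .121 nominal
wrist fin 1634 (array([534.4, 246.3]), array([14. , 59.1]), 169.9) z 0.1598
wrist disc 10026 (array([535.1, 246.3]), array([98.6, 99. ]), 124.2) z 0.1204
```

View pics/w4.png

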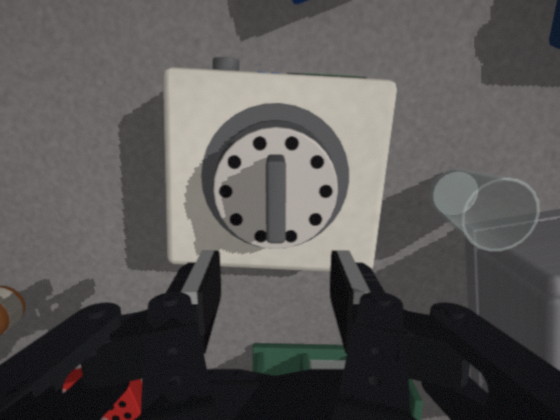

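The wrist view shows the rotor at (275,187), seated on the turntable with the fingers clear. It is level, its top at 0.1204 m (home is 0.121 m), and its centre within about 1 mm.

```bash
python3 -c "
from workcell import *
print(hand_in())"
```

```text
the job is handed in; nothing more can be done
None
```

The rotor is home on the mixer's turntable with the key in its keyway, level and about 1 mm off centre by the wrist camera. The gripper has let go, the arm never went near the carrier, and the job is handed in; no verdict came back.

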